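# Take the drip plate off the fryer's sloping front

## Task

Take the drip plate off its two mushroom studs on the fryer's sloping front (lift it, slide it along until it stops, pull it off under the basket rail) and lay it flat, handle upward, on the floor of the shallow wash tray, lowering it right down before letting go. Do not knock over or push away the shaker, bottles and paper roll standing about.

Things in the scene. Friction and masses are not known exactly. Their poses are not given: they have to be found in the camera images.
- plate_handle (a point): Centre of the drip plate's handle: a black bar 60 mm long (x), 12 mm wide (y), 20 mm deep (z) on two short legs near its ends. Axes are the plate's: x up the slope while it hangs, y across, z out of the slope. This point is 15 mm below the plate's middle, 42 mm out from its back face; the plate's front face is 27 mm behind the bar.
- drip_plate: Loose aluminium plate, about 0.45 kg: 130 mm high (x), 200 mm wide (y), 5 mm thick, with a 12 mm gutter lip along its lower edge. Origin at the middle of its back face, axes as plate_handle. It hangs flat against the slope on two fixed mushroom studs 100 mm apart (shank 8 mm, cap 26 mm wide, underside 9 mm and top 15 mm off the slope), one in each of two equal cut-outs.
- entry_opening (a point): Centre of the 34 mm square opening of one cut-out (the other: 100 mm toward +y); only here does a stud's cap pass. A slot 11 mm high, on the opening's centre line, leads from it toward the plate's -y; past an 8 mm long lip it grows 8 mm upward into a bay 33 mm long. The plate hangs with the shanks at the bay's top edge, so they lie 9.5 mm above this centre line.
- slope_foot (a point): Middle of the lower edge of the fixed fryer's smooth front, which rises at 60 degrees from level. Lifted about 11 mm up the slope the plate stops (1.5 mm lower is mid-slot); then it slides toward its -y, 31 to 52 mm, unlike each time, until its edge meets a raised flange: there, still lifted, the openings lie over the caps, 4 mm to spare, and it comes off along +z. Elsewhere the caps block it.
- rail_mid (a point): Middle of the axis of the fixed basket rail, a round bar 18 mm thick, 350 mm long, level, along its y; its underside is 243 mm above the table. It runs above the plate's handle, within about 15 mm, so take the handle with the tool leaning 25 to 45 degrees from vertical, its upper end away from the fryer, and bring the plate out below the rail. The fryer is 360 mm wide and reaches 400 mm back from here, 225 mm high.
- wash_tray_in (a point): Centre of the inner floor of the wash tray, a fixed open steel tray: inside 200 mm along its x axis and 270 mm along its y axis, walls 5 mm thick, rim 34 mm above the table, floor 5 mm above the table. The plate's 200 mm side goes along the tray's long (y) axis, either way round.
- salt_shaker: Steel salt shaker, upright, 60 mm wide, 114 mm high; origin under its centre. Leave it standing.
- sauce_bottle: White plastic bottle, upright, 60 mm wide, 170 mm high; origin under its centre. Leave it standing.
- oil_bottle: Amber bottle with a paper label, upright, 68 mm wide, 210 mm high; origin under its centre. Leave it standing.
- paper_roll: White paper roll on end, 110 mm wide, 100 mm high; origin under its centre. Leave it standing.
- wash_tray: The wash tray itself (see wash_tray_in): origin under its centre, on the table.

How it is judged:
By the outcome, as a careful person would: the job done as asked, in the order asked, and still so for the second after the job is handed in, with the robot touching nothing.
It also fails if it takes over 58 s, if anything falls off the work surface, if the arm or the gripper's body presses on something with over 40 N, if the wrist force passes 120 N, or if a joint passes its speed limit or range.

## Robot

A 7-joint arm with a two-finger parallel gripper is mounted at the origin on the work surface. World frame = base frame: x ahead of the robot, y to its left, z up, the work surface at z = 0. Lengths are in m, angles in rad, forces in N, time in s.
With the tool pointing down it reaches from about 0.425 to 0.95 m from the base axis. Payload 4.7 kg.
Tool frame: the origin (TCP) lies at the centre of the arm's flange, where the gripper is bolted on; the fingertips stand 173 mm ahead of it and the grasp point (between the pads) lies 155 mm ahead of it; z points along the fingers, y is the direction in which the jaws open and shut (so a half turn about z gives the same grasp; the last joint's range is limited). The gripper opens to 85 mm and grips with 20 to 120 N. Pads are 22 mm wide; open, the fingers measure 114 mm over their backs; the gripper's body (76 mm by 85 mm) begins 54 mm behind the grasp point. The pads swing forward as they close: fully open they stand 13 mm farther back than shut.
Start: joints at [-1.335, 0.469, -0.049, 1.532, 0.024, 1.141, -0.082], TCP at [0.177, 0.651, 0.405] pointing down, gripper open.
Joint ranges: [-2.59, 2.59], [-0.33, 1.99], [-1.39, 1.29], [0.1, 2.45], [-1.04, 4.18], [0.21, 1.99], [-2.66, 2.66]. Speed limits (rad/s): [2.57, 2.57, 3.14, 3.14, 3.14, 3.14, 3.14].

## Interface

Orientations are given as [roll, pitch, yaw] about the fixed x, y, z axes, in that order (R = Rz(yaw) Ry(pitch) Rx(roll)).
In Python, from workcell import ctrl gives the robot as it stands.
- The arm moves only by the tool jog_arm, never from a script. Its argument "increments" is one flat list of numbers, 7 for each row, row after row: the shift along the world's x, y, z in m, then the turn, a rotation vector about the world's x, y, z in degrees, then the finger opening in m, from 0 to 0.0854. A call has exactly 5 rows; each row shifts and turns the pose as measured when the row begins; what a row does not reach is not made up. A row lasts 1/12 s, in which the tool goes at most 41.7 mm and 7.16 degrees, less where a joint would pass 70% of its speed; a pose out of reach is approached as far as the arm can. A call is refused whole if a number of a shift passes 0.0417 or a number of a turn 7.16, either way. A call with a gripper value outside its range is refused whole. The fingers move at their own pace and stop on an object; "force" is the grip in N (left out, the last holds). Time passes only in rows, so rows that do not move let the fingers close, or fill a call up. It gives the time, the measured TCP pose, the force and the opening at its end, in the units of the state.
- ctrl.get_state(): the state, without advancing time (a new reading comes with each control period).
- ctrl.grab_frame(name): name is "scene" or "top" or "wrist"; returns a dict with "color" (400x640x3 uint8, blue, green, red), "intrinsics" (3x3 intrinsics, pixels), "R" (3x3) and "t" (3): a world point X has camera coordinates R X + t; the wrist camera has in their place "tool_from_camera" (4x4, takes a point from camera to tool coordinates, whose origin is the TCP and whose axes are the flange's). Camera axes: x right, y down, z forward; pixel columns grow to the right and rows downward; lengths in m; the calibration is good to about 2 mm. A picture is of the moment at which its call begins: read the wrist's pose just before it. There is no depth.
- ctrl.job_done(): hands the job in, once; it reports no verdict.
The state is a dict: "time_s": time; "joints": joint angles; "dq": joint speeds; "effort": joint torques, N m; "ee_pos": TCP position; "eef_rot": TCP orientation; "wrist_force": force on the tool from outside, world axes, zero at the start; "ft_torque": the same for the moment, N m; "finger_gap": opening from 0.0 (shut) to 1.0 (fully open).
Only numpy, scipy, OpenCV 4.12 (cv2) and the standard library are available. Lean on these libraries where they do the work, as an engineer would, in place of code of your own. Each camera call takes 0.05 s, during which the arm holds its last target. There are 200 camera calls.

## Working session

There is one attempt and no reset: what is moved stays moved. The work goes in short steps, Python scripts to look and compute and a tool call to move; the robot and the scene stay as the last step left them, time stands still between calls to the robot, and variables do not carry over. Pictures are saved under pics/ and viewed, on a budget of 10 in all, crops included, one or two more only if the job needs it, and the job is handed in when it is done.

Besides the shell and the picture viewer there is one more tool, called after "Emit:" as name(argument=value, ...) on one line, values as JSON. jog_arm: Moves the arm, as the interface text tells. Its arguments: {"type":"object","properties":{"increments":{"type":"array","items":{"type":"number"}},"force":{"type":"number"}},"required":["increments"]}

```bash
ls; mkdir -p pics; cat > h.py <<'E'
import numpy as np, cv2
from workcell import ctrl
from scipy.spatial.transform import Rotation as Ro
def state(): return ctrl.get_state()
def cam(name):
    s=ctrl.get_state(); f=ctrl.grab_frame(name); K=np.array(f["intrinsics"])
    if name=="wrist":
        T=np.eye(4);T[:3,:3]=Ro.from_euler('xyz',s["eef_rot"]).as_matrix();T[:3,3]=s["ee_pos"]
        T=T@np.array(f["tool_from_camera"]); Rt=np.linalg.inv(T); R,t=Rt[:3,:3],Rt[:3,3]
    else: R,t=np.array(f["R"]),np.array(f["t"]).ravel()
    return dict(img=f["color"],K=K,R=R,t=t)
def ray(c,uv):
    d=c["R"].T@np.linalg.inv(c["K"])@np.array([uv[0],uv[1],1.]); return -c["R"].T@c["t"],d/np.linalg.norm(d)
def onz(c,uv,z):
    o,d=ray(c,uv); return o+d*(z-o[2])/d[2]
def tri(c1,p1,c2,p2):
    A=[];b=[]
    for c,p in((c1,p1),(c2,p2)):
        o,d=ray(c,p);P=np.eye(3)-np.outer(d,d);A.append(P);b.append(P@o)
    x=np.linalg.lstsq(np.vstack(A),np.hstack(b),rcond=None)[0]
    return x,[np.linalg.norm(P@x-q) for P,q in zip(A,b)]
def proj(c,X):
    p=c["K"]@(c["R"]@np.array(X)+c["t"]);return p[:2]/p[2]
def save(c,n): np.save(f"{n}.npy",c,allow_pickle=True)
def load(n): return np.load(f"{n}.npy",allow_pickle=True).item()
E
python3 - <<'E'
from h import *
print(state())
for n in("scene","top"):
    c=cam(n);save(c,n);cv2.imwrite(f"pics/{n}.png",c["img"]);print(n,c["K"].round(1).tolist(),(-c["R"].T@c["t"]).round(3))
E
```

```text
pics
{'time_s': 0.0, 'joints': array([-1.33489694,  0.46947646, -0.04859569,  1.53371544,  0.02410421,
        1.1410068 , -0.08230494]), 'dq': array([ 1.04749425e-03, -1.03639384e-03, -9.98167985e-05, -1.92115163e-04,
       -3.13365488e-04, -6.99719187e-04,  6.49262353e-04]), 'effort': array([-4.54303313e-05, -5.10301709e+01, -4.59967658e-02, -2.37721950e+01,
        1.08069493e-02,  7.35691778e-03, -7.87323273e-06]), 'ee_pos': array([0.17657103, 0.65123893, 0.40362836]), 'eef_rot': array([-3.13957400e+00,  7.87975595e-05,  2.87682294e+00]), 'wrist_force': array([0.67634565, 0.04172854, 0.16513538]), 'ft_torque': array([-0.04702697,  0.01179835,  0.03141387]), 'finger_gap': 0.9975741688213428}
scene [[484.8, 0.0, 318.2], [0.0, 484.8, 196.9], [0.0, 0.0, 1.0]] [1.344 0.012 1.328]
top [[454.3, 0.0, 319.3], [0.0, 454.3, 203.7], [0.0, 0.0, 1.0]] [ 0.29  -0.055  1.441]
```

View pics/scene.png

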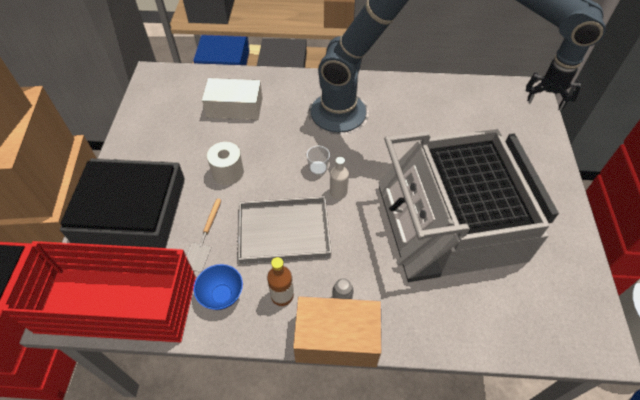

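View pics/top.png

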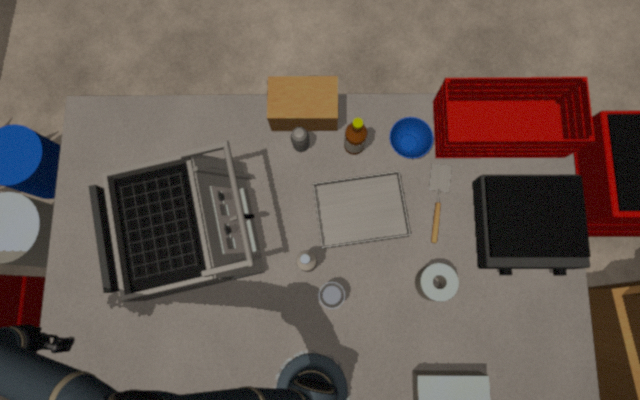

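The scene view shows the fryer at right, with the handle near (397,204) and the tray near (284,230). In the top view the handle is near (249,215), the rail runs from (228,145) to (250,265), and the tray is centred near (362,209). I'll zoom in on the plate in both views.

```bash
python3 - <<'E'
from h import *
a=load("scene")["img"][125:285,360:480];b=load("top")["img"][130:290,175:295]
r=lambda i:cv2.resize(i,None,fx=3.3,fy=3.3,interpolation=cv2.INTER_CUBIC)
cv2.imwrite("pics/z1.png",np.hstack([r(a),r(b)]))
s,t=load("scene"),load("top")
print("handle rough",tri(s,(398,204),t,(249,216)))
print("tray top corners z=.034",[onz(t,p,.034).round(3).tolist() for p in((315,184),(402,174),(410,237),(323,247))])
print("tray scene",[onz(s,p,.034).round(3).tolist() for p in((239,202),(326,199),(330,258),(238,262))])
E
```

```text
handle rough (array([0.50780802, 0.1905765 , 0.12526385]), [np.float64(0.008276104235482319), np.float64(0.00827610423548211)])
tray top corners z=.034 [[0.626, -0.009, 0.034], [0.658, -0.286, 0.034], [0.456, -0.304, 0.034], [0.425, -0.035, 0.034]]
tray scene [[0.466, -0.302, 0.034], [0.437, -0.02, 0.034], [0.653, 0.003, 0.034], [0.683, -0.271, 0.034]]
```

View pics/z1.png

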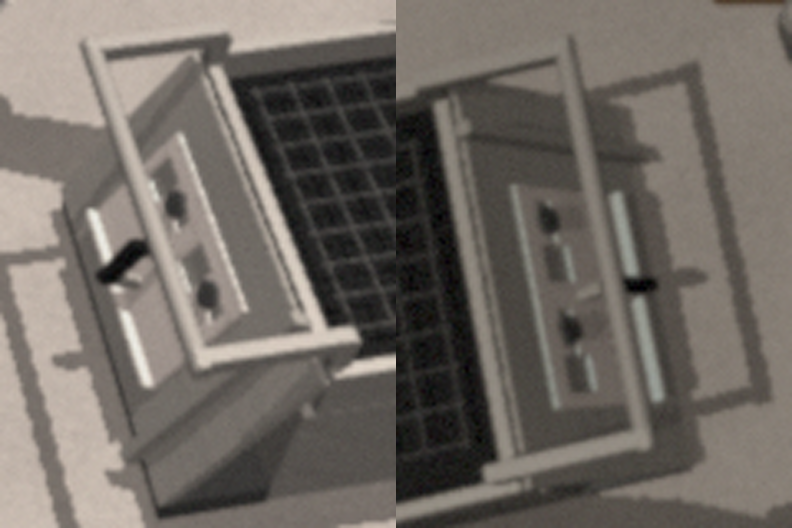

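The crop shows the black handle partly under the rail. The stud caps sit on the far (+x) side of the openings, so the plate slides toward world +x. Next I triangulate the plate corners, rail and tray.

```bash
python3 - <<'E'
from h import *
s,t=load("scene"),load("top")
S=lambda p:(360+p[0]/3.3,125+p[1]/3.3); T=lambda p:(175+(p[0]-396)/3.3,130+p[1]/3.3)
for n,a,b in[("top near",(180,135),(557,408)),("top far",(244,312),(515,187)),("gut near",(90,210),(660,402)),("gut far",(150,388),(613,193)),
 ("handle low",(103,278),(656,285)),("rail near",(92,42),(645,440)),("rail far",(200,358),(567,42)),("cap near",(175,208),(571,330)),("cap far",(207,295),(550,217))]:
    x,e=tri(s,S(a),t,T(b));print(n,x.round(4),np.round(e,4))
for n,p in[("shaker",(300,147)),("sauce",(306,262)),("oil",(355,150)),("roll",(438,290))]: print(n,onz(t,p,.02).round(3))
s0=state();R=Ro.from_euler('xyz',s0["eef_rot"]).as_matrix();print(R.round(2))
f=ctrl.grab_frame("wrist");print(np.array(f["tool_from_camera"]).round(3),np.array(f["intrinsics"]).round(0))
E
```

```text
top near [0.3935 0.2445 0.1703] [0.0028 0.0028]
top far [0.5862 0.289  0.1709] [0.0024 0.0024]
gut near [0.4075 0.1734 0.0661] [0.0023 0.0023]
gut far [0.6046 0.2236 0.0659] [0.0021 0.0021]
handle low [0.5107 0.1769 0.1005] [0.0046 0.0046]
rail near [0.3613 0.1537 0.2565] [0.0029 0.0029]
rail far [0.6889 0.2291 0.2591] [0.0037 0.0037]
cap near [0.463  0.2396 0.15  ] [0.0026 0.0026]
cap far [0.5621 0.2608 0.158 ] [0.0029 0.0029]
shaker [0.754 0.041 0.02 ]
sauce [0.38  0.018 0.02 ]
oil [ 0.742 -0.138  0.02 ]
roll [ 0.295 -0.386  0.02 ]
[[-0.97  0.26 -0.  ]
 [ 0.26  0.97 -0.  ]
 [-0.   -0.   -1.  ]]
[[-0.    -0.961 -0.277  0.07 ]
 [ 1.    -0.    -0.     0.   ]
 [ 0.    -0.277  0.961  0.031]
 [ 0.     0.     0.     1.   ]] [[311.   0. 318.]
 [  0. 311. 193.]
 [  0.   0.   1.]]
```

Emit:
jog_arm(increments=[0,0,0.041,0,0,0,0.0854,0,0,0.041,0,0,0,0.0854,0.018,-0.034,0.01,0,0,-3.3,0.0854,0.0195,-0.035,0,0,0,-3.3,0.0854,0.0195,-0.035,0,0,0,-3.3,0.0854])

```text
time_s: 0.57
ee_pos: [0.2269, 0.5501, 0.4934]
eef_rot: [-3.133, -0.006, 2.714]
wrist_force: [0.4, 0.1, -0.2]
finger_gap: 1.0
```

Emit:
jog_arm(increments=[0.0195,-0.035,0,0,0,-3.3,0.0854,0.0195,-0.035,0,0,0,-3.3,0.0854,0.0195,-0.035,0,0,0,-3.3,0.0854,0.0195,-0.035,0,0,0,-3.3,0.0854,0.0195,-0.035,0,0,0,-3.3,0.0854])

```text
time_s: 0.98
ee_pos: [0.3262, 0.3667, 0.4934]
eef_rot: [-3.134, -0.007, 2.414]
wrist_force: [0.7, 0.2, -0.1]
finger_gap: 1.0
```

Emit:
jog_arm(increments=[0.0215,-0.0355,0,0,0,-3.5,0.0854,0.0215,-0.0355,0,0,0,-3.5,0.0854,0.0215,-0.0355,0,0,0,-3.5,0.0854,0.0215,-0.0355,0,0,0,-3.5,0.0854,0.0215,-0.0355,0,0,0,-3.5,0.0854])

```text
time_s: 1.4
ee_pos: [0.4308, 0.1866, 0.4933]
eef_rot: [-3.135, -0.008, 2.094]
wrist_force: [1.0, 0.3, 0.3]
finger_gap: 0.999
```

Emit:
jog_arm(increments=[0.0215,-0.0355,0,0,0,-3.5,0.0854,0.0215,-0.0355,0,0,0,-3.5,0.0854,0.0215,-0.0355,0,0,0,-3.5,0.0854,0.0215,-0.0355,0,0,0,-3.5,0.0854,0.0215,-0.0355,0,0,0,-3.5,0.0854])

```text
time_s: 1.82
ee_pos: [0.5354, 0.0067, 0.4938]
eef_rot: [-3.137, -0.011, 1.774]
wrist_force: [1.0, 2.1, -0.7]
finger_gap: 1.001
```

Emit:
jog_arm(increments=[0,0,-0.02,6.8,1.57,0,0.0854,0,0,-0.02,6.8,1.57,0,0.0854,0,0,-0.03,6.8,1.57,0,0.0854,0,0,-0.03,6.8,1.57,0,0.0854,0,0,-0.03,6.8,1.57,0,0.0854])

```text
time_s: 2.23
ee_pos: [0.5403, -0.0039, 0.3679]
eef_rot: [-3.14, -0.63, 1.756]
wrist_force: [0.1, 0.3, -0.1]
finger_gap: 1.005
```

```bash
python3 - <<'E'
from h import *
s=state();print(s["joints"].round(2));print(Ro.from_euler('xyz',s["eef_rot"]).as_matrix().round(3))
c=cam("wrist");save(c,"w1");d=cam("scene");save(d,"s1")
cv2.imwrite("pics/w1.png",np.vstack([c["img"]]));
cv2.imwrite("pics/w1s.png",np.hstack([cv2.resize(c["img"],None,fx=.78,fy=.78),cv2.resize(d["img"][60:260,300:450],None,fx=1.56,fy=1.56,interpolation=3)]))
E
```

```text
[-0.29  0.37  0.46  1.9  -0.79  1.28  0.73]
[[-0.149  0.983 -0.11 ]
 [ 0.794  0.185  0.579]
 [ 0.589 -0.001 -0.808]]
```

View pics/w1s.png

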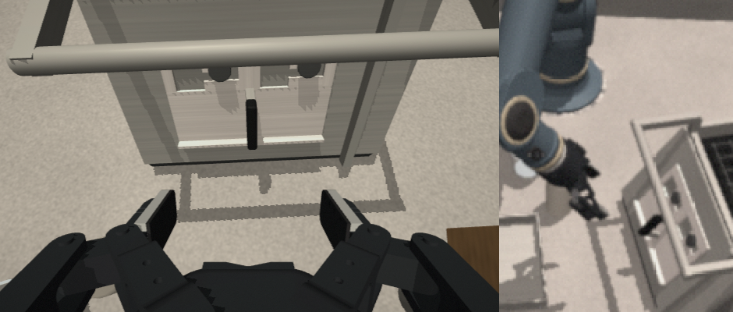

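The wrist view shows the handle at about (252,125) in the reduced picture, both caps at (218,73) and (308,70), and the flange at (352,150) right of the plate. The gripper inset shows no camera housing. I'll move closer and triangulate the handle from the two wrist positions.

Emit:
jog_arm(increments=[-0.001,0.022,-0.024,1,0.2,1.3,0.0854,-0.001,0.022,-0.024,1,0.2,1.2,0.0854,-0.001,0.022,-0.024,0,0,0,0.0854,0,0,0,0,0,0,0.0854,0,0,0,0,0,0,0.0854])

```text
time_s: 2.75
ee_pos: [0.5382, 0.0627, 0.2955]
eef_rot: [-3.132, -0.646, 1.795]
wrist_force: [1.0, -0.4, 0.5]
finger_gap: 1.001
```

```bash
python3 - <<'E'
from h import *
c2=cam("wrist");save(c2,"w2");c1=load("w1")
pts=[]
for c,bar in((c1,None),(c2,None)):
    g=c["img"].max(axis=2)
    m=(g<45).astype(np.uint8); m[:85]=0
    n,l,st,ce=cv2.connectedComponentsWithStats(m)
    for i in range(1,n):
        if st[i,4]>150: print(i,st[i],ce[i].round(1))
s=state();print(s["ee_pos"],Ro.from_euler('xyz',s["eef_rot"]).as_matrix().round(3).tolist(),s["joints"].round(2))
for X in([.506,.197,.120],[.5094,.182,.094]): print(proj(c1,X),proj(c2,X))
cv2.imwrite("pics/w2.png",np.vstack([cv2.resize(c["img"][70:270,120:520],None,fx=1.95,fy=1.5) for c in (c1,c2)]))
E
```

```text
16 [316 128  14  64 778] [322.3 158.7]
18 [193 199 243  14 672] [313.8 205.7]
19 [    0   244   640   156 50259] [318.6 350.7]
6 [ 309  164   20   89 1658] [318.8 206.8]
7 [    0   243   640   157 50130] [318.2 350.7]
[0.53799807 0.0633212  0.29558096] [[-0.178, 0.973, -0.144], [0.778, 0.229, 0.586], [0.603, -0.008, -0.798]] [-0.35  0.46  0.39  1.96 -0.89  1.16  0.79]
[321.77628666 160.2096232 ] [318.8353655  207.91916206]
[322.12885498 185.52331128] [318.87669816 239.82597187]
```

View pics/w2.png

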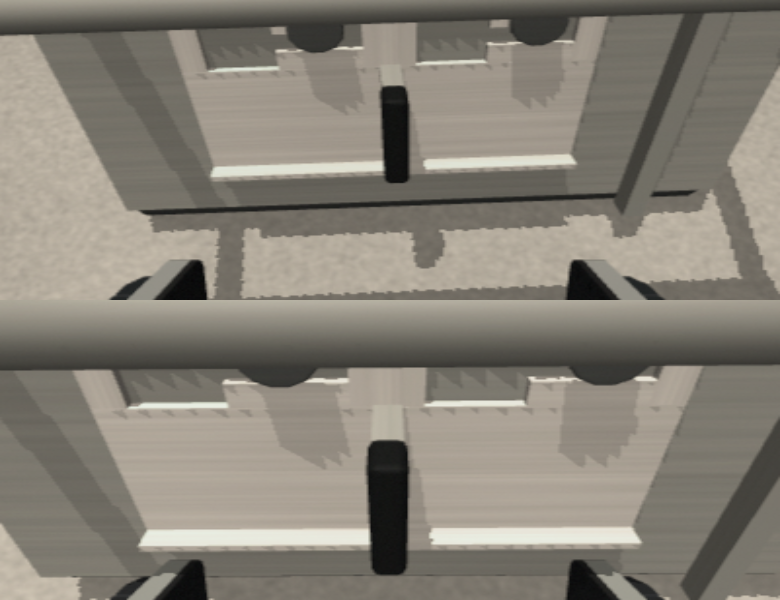

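Both wrist crops show the handle clearly: bar ends at rows 128 and 192 in the first and 164 and 253 in the second. Next I triangulate the bar ends and the gutter ends.

```bash
python3 - <<'E'
from h import *
a,b=load("w1"),load("w2");P={}
for n,p,q in[("bar lo",(323,191.5),(319.2,252.5)),("bar hi",(322,128),(318.5,164)),("gutL",(228.7,188.7),(191.8,236.7)),("gutR",(415.9,180),(448.2,234))]:
    P[n],e=tri(a,p,b,q);print(n,P[n].round(4),np.round(e,4))
d=P["gutR"]-P["gutL"];print("width",np.linalg.norm(d),"yaw",np.degrees(np.arctan2(d[1],d[0])))
d=P["bar hi"]-P["bar lo"];print("bar",np.linalg.norm(d),np.degrees(np.arcsin(d[2]/np.linalg.norm(d))),((P["bar hi"]+P["bar lo"])/2).round(4))
s=load("scene");t=load("top")
E
```

```text
bar lo [0.5122 0.171  0.1075] [0.0001 0.0001]
bar hi [0.5022 0.2149 0.1471] [0.0005 0.0005]
gutL [0.414  0.1654 0.0812] [0.0003 0.0003]
gutR [0.6052 0.213  0.0765] [0.0005 0.0005]
width 0.1971444032957995 yaw 14.000597792895604
bar 0.059940281566739924 41.290374252396255 [0.5072 0.1929 0.1273]
```

Emit:
jog_arm(increments=[-0.0018,0.008,-0.0094,0,0,0,0.0854,-0.0018,0.008,-0.0094,0,0,0,0.0854,-0.0018,0.008,-0.0094,0,0,0,0.0854,-0.0018,0.008,-0.0094,0,0,0,0.0854,0,0,0,0,0,0,0.0854])

```text
time_s: 3.22
ee_pos: [0.5318, 0.0973, 0.2601]
eef_rot: [3.139, -0.643, 1.803]
wrist_force: [-0.0, 0.0, -0.6]
finger_gap: 0.997
```

Emit:
jog_arm(increments=[-0.0015,0.003,-0.006,0,0,0,0.0854,-0.0015,0.003,-0.0055,0,0,0,0.0854,0,0,0,0,0,0,0.0854,0,0,0,0,0,0,0.05,0,0,0,0,0,0,0.03], force=60)

```text
time_s: 3.63
ee_pos: [0.5283, 0.1037, 0.2465]
eef_rot: [3.141, -0.642, 1.801]
wrist_force: [-0.6, -1.2, 1.0]
finger_gap: 0.746
```

```bash
python3 - <<'E'
from h import *
c=cam("wrist");save(c,"w3");s=state();print(s["ee_pos"],s["wrist_force"],s["joints"].round(2))
cv2.imwrite("pics/w3.png",c["img"])
E
```

```text
[0.52841    0.10359021 0.24662338] [-0.42387823 -0.130574    0.11148924] [-0.38  0.51  0.32  2.01 -0.97  1.03  0.84]
```

View pics/w3.png

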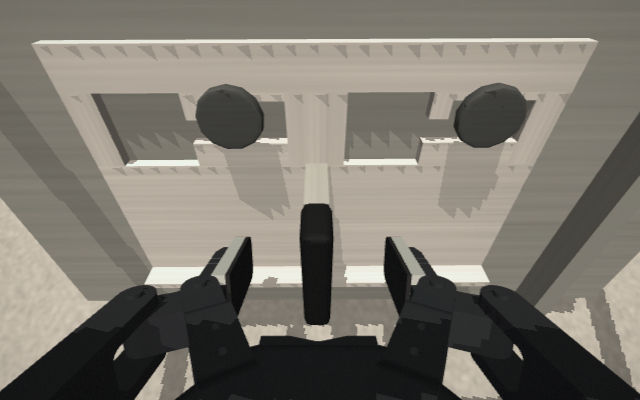

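The picture shows the bar at (316,265), centred between the pads, with the caps seated in the bays at (229,117) and (490,116). Closing now.

Emit:
jog_arm(increments=[0,0,0,0,0,0,0,0,0,0,0,0,0,0,0,0,0,0,0,0,0,0,0,0,0,0,0,0,0,0,0,0,0,0,0], force=70)

```text
time_s: 4.1
ee_pos: [0.5289, 0.1025, 0.2476]
eef_rot: [3.138, -0.641, 1.801]
wrist_force: [-0.4, 0.9, -1.9]
finger_gap: 0.131
```

Emit:
jog_arm(increments=[0,0,0,0,0,0,0,0,0,0,0,0,0,0,0,0,0,0,0,0,0,0,0,0,0,0,0,0,0,0,0,0,0,0,0])

```text
time_s: 4.52
ee_pos: [0.5289, 0.1026, 0.2476]
eef_rot: [3.138, -0.641, 1.801]
wrist_force: [0.1, -0.3, -0.2]
finger_gap: 0.131
```

Emit:
jog_arm(increments=[-0.0004,0.0016,0.0028,0,0,0,0,-0.0004,0.0016,0.0028,0,0,0,0,-0.0004,0.0016,0.0028,0,0,0,0,0,0,0,0,0,0,0,0,0,0,0,0,0,0])

```text
time_s: 4.93
ee_pos: [0.5272, 0.1061, 0.2549]
eef_rot: [3.14, -0.634, 1.798]
wrist_force: [1.3, -1.9, -4.0]
finger_gap: 0.131
```

Emit:
jog_arm(increments=[-0.0003,0.0012,0.0022,0,0,0,0,0,0,0,0,0,0,0,0,0,0,0,0,0,0,0,0,0,0,0,0,0,0,0,0,0,0,0,0])

```text
time_s: 5.35
ee_pos: [0.5267, 0.1073, 0.2571]
eef_rot: [3.141, -0.634, 1.798]
wrist_force: [0.3, -1.4, -3.2]
finger_gap: 0.132
```

```bash
python3 - <<'E'
from h import *
c=cam("wrist");save(c,"w4");s=state();print(s["ee_pos"],s["wrist_force"],s["joints"].round(2))
cv2.imwrite("pics/w4.png",c["img"][0:250])
E
```

```text
[0.52668353 0.10729704 0.25709499] [ 0.02078271 -0.17418532 -3.7995444 ] [-0.39  0.49  0.33  2.01 -0.96  1.04  0.81]
```

View pics/w4.png

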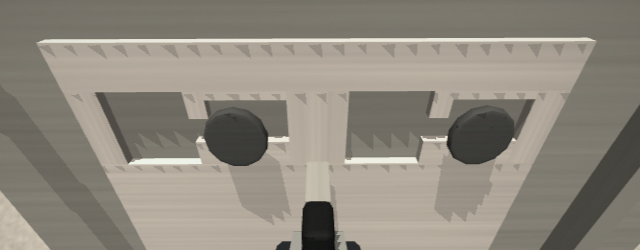

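The caps have moved down relative to the bays, now at (236,136) and (481,134), so the plate is lifted to slot level. Sliding next.

Emit:
jog_arm(increments=[0.0045,0.0006,-0.0009,0,0,0,0,0.0055,0.0013,0,0,0,0,0,0.0055,0.0013,0,0,0,0,0,0.0055,0.0013,0,0,0,0,0,0,0,0,0,0,0,0])

```text
time_s: 5.82
ee_pos: [0.5493, 0.1122, 0.2557]
eef_rot: [-3.14, -0.634, 1.798]
wrist_force: [1.1, -1.1, -3.3]
finger_gap: 0.126
```

Emit:
jog_arm(increments=[0.004,0.001,0,0,0,0,0,0.004,0.001,0,0,0,0,0,0.003,0.0007,0,0,0,0,0,0,0,0,0,0,0,0,0,0,0,0,0,0,0])

```text
time_s: 6.23
ee_pos: [0.562, 0.115, 0.2553]
eef_rot: [-3.14, -0.634, 1.798]
wrist_force: [-1.3, -1.5, -3.1]
finger_gap: 0.126
```

Emit:
jog_arm(increments=[0.003,0.0007,0,0,0,0,0,0.003,0.0007,0,0,0,0,0,0,0,0,0,0,0,0,0,0,0,0,0,0,0,0,0,0,0,0,0,0])

```text
time_s: 6.65
ee_pos: [0.565, 0.1151, 0.255]
eef_rot: [-3.129, -0.636, 1.797]
wrist_force: [-0.3, -0.4, -3.0]
finger_gap: 0.131
```

```bash
python3 - <<'E'
from h import *
c=cam("wrist");save(c,"w5");s=state();print(s["ee_pos"],s["eef_rot"],s["wrist_force"],s["joints"].round(2))
cv2.imwrite("pics/w5.png",c["img"][0:250])
E
```

```text
[0.56500497 0.1150816  0.25497287] [-3.12870717 -0.63625745  1.79682044] [-1.20463961 -1.77512037 -2.6692429 ] [-0.39  0.55  0.33  1.92 -0.95  1.08  0.77]
```

View pics/w5.png

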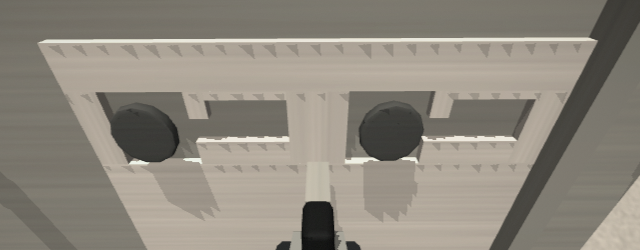

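The caps now show inside the 34 mm openings, at (144,132) in one of about 97–187 and (390,130) in one of about 347–428. The plate edge is against the flange: it moved 3 of the 6 mm commanded. I'll raise it 1 mm, then start the pull.

Emit:
jog_arm(increments=[0.0009,0.0007,0.001,0,0,0,0,0.001,-0.004,0.0025,0,0,0,0,0.001,-0.004,0.0025,0,0,0,0,0,0,0,0,0,0,0,0,0,0,0,0,0,0])

```text
time_s: 7.12
ee_pos: [0.5675, 0.1076, 0.2605]
eef_rot: [-3.126, -0.635, 1.797]
wrist_force: [-1.6, -0.7, -5.0]
finger_gap: 0.123
```

Emit:
jog_arm(increments=[0.001,-0.005,0.003,0,0,0,0,0.001,-0.005,0.003,0,0,0,0,0.001,-0.006,0.0035,0,0,0,0,0.001,-0.006,0.0035,0,0,0,0,0,0,0,0,0,0,0])

```text
time_s: 7.53
ee_pos: [0.5729, 0.0838, 0.2754]
eef_rot: [-3.129, -0.635, 1.798]
wrist_force: [1.1, -0.7, -4.2]
finger_gap: 0.13
```

Emit:
jog_arm(increments=[0.003,-0.016,0,0,0,0,0,0.006,-0.025,0,0,0,0,0,0.006,-0.025,0,0,0,0,0,0.006,-0.025,0.002,0,0,0,0,0.003,-0.015,0.015,0,0,0,0])

```text
time_s: 7.95
ee_pos: [0.5963, -0.0229, 0.2914]
eef_rot: [-3.126, -0.639, 1.804]
wrist_force: [0.8, -0.5, -4.2]
finger_gap: 0.134
```

```bash
python3 - <<'E'
from h import *
c=cam("wrist");d=cam("top");s=state();print(s["ee_pos"],s["eef_rot"],s["wrist_force"],s["joints"].round(2))
cv2.imwrite("pics/w6.png",np.hstack([cv2.resize(c["img"],(480,300)),cv2.resize(d["img"][120:320,170:420],(375,300))])[:,:800])
R=Ro.from_euler('xyz',s["eef_rot"]).as_matrix();print(R.round(3).tolist(), s["ee_pos"]+.155*R[:,2])
E
```

```text
[ 0.59773507 -0.02453745  0.29531785] [-3.13556603 -0.63723267  1.80600571] [ 0.68029607 -0.71747545 -4.39553096] [-0.2   0.56  0.42  1.8  -0.83  1.28  0.86]
[[-0.187, 0.972, -0.145], [0.782, 0.237, 0.577], [0.595, -0.005, -0.804]] [0.57533529 0.06492487 0.17073959]
```

View pics/w6.png

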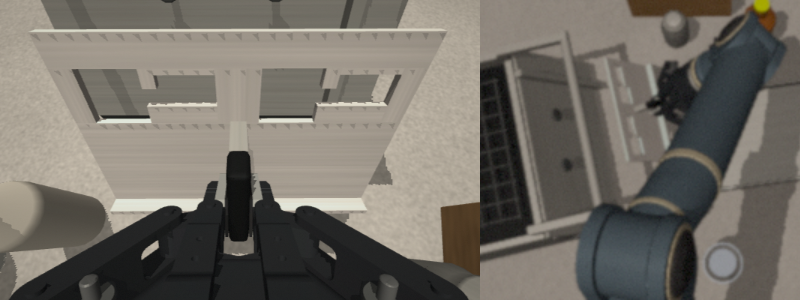

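The plate is off the studs and clear of the rail. The studs show bare on the fryer in the top view. Now I raise it and turn it flat.

Emit:
jog_arm(increments=[-0.008,0,0.025,-3,-0.72,0,0,-0.01,0,0.025,-6.3,-1.5,0,0,-0.01,0,0.025,-6.3,-1.5,0,0,-0.01,0,0.02,-6.3,-1.5,0,0,-0.01,0,0.015,-6.3,-1.5,0,0])

```text
time_s: 8.47
ee_pos: [0.5478, -0.0274, 0.4029]
eef_rot: [-3.127, -0.118, 1.793]
wrist_force: [0.1, 0.5, -4.0]
finger_gap: 0.132
```

Emit:
jog_arm(increments=[0,-0.01,0.01,-6.3,-1.5,0,0,0,-0.01,0.01,-6.3,-1.5,0,0,0,-0.01,0,-6.3,-1.5,0,0,0,-0.01,0,-6.3,-1.5,0,0,0,-0.01,0,-6.3,-1.5,0,0])

```text
time_s: 8.88
ee_pos: [0.5439, -0.0741, 0.4283]
eef_rot: [-3.138, 0.456, 1.796]
wrist_force: [1.0, -0.8, -4.6]
finger_gap: 0.126
```

```bash
cat > o.py <<'E'
from h import *
s=state();print(s["ee_pos"],s["wrist_force"],s["joints"].round(2))
R=Ro.from_euler('xyz',s["eef_rot"]).as_matrix();print(R.round(3).tolist(), "grasp",(s["ee_pos"]+.155*R[:,2]).round(4))
# plate orientation relative to tool, from grasp time
Rg=Ro.from_euler('xyz',[3.138,-.641,1.801]).as_matrix();p=np.radians(13.7)
x=np.array([-np.sin(p)*.5,np.cos(p)*.5,.866]);z=np.array([np.sin(p)*.866,-np.cos(p)*.866,.5]);Rp=np.c_[x,np.cross(z,x),z]
Q=R@Rg.T@Rp
q=np.radians(6.6);xt=np.array([np.cos(q),np.sin(q),0]);Rt=np.c_[xt,np.cross([0,0,1],xt),[0,0,1]]
print("plate x,z",Q[:,0].round(3),Q[:,2].round(3)," yawx",np.degrees(np.arctan2(Q[1,0],Q[0,0])).round(2)," turn to target",np.degrees(Ro.from_matrix(Rt@Q.T).as_rotvec()).round(2))
E
python3 o.py
```

```text
[ 0.5439364  -0.07412527  0.42832308] [ 0.99118616 -0.76302252 -4.61400678] [-0.71  0.28  0.81  1.9   0.29  0.94  0.14]
[[-0.201, 0.975, 0.095], [0.875, 0.222, -0.43], [-0.44, -0.004, -0.898]] grasp [ 0.5586 -0.1407  0.2891]
plate x,z [-0.225  0.973 -0.049] [0.003 0.051 0.999]  yawx 103.0  turn to target [  2.06  -2.62 -96.36]
```

Emit:
jog_arm(increments=[0.003,-0.002,0,0,0,-6.9,0,0.003,-0.002,0,0,0,-6.9,0,0.003,-0.003,0,0,0,-6.9,0,0.003,-0.004,0,0,0,-6.9,0,0.003,-0.005,0,0,0,-6.9,0])

```text
time_s: 9.3
ee_pos: [0.5546, -0.0852, 0.4259]
eef_rot: [-3.125, 0.443, 1.178]
wrist_force: [-0.5, -0.5, -4.7]
finger_gap: 0.128
```

Emit:
jog_arm(increments=[0.003,-0.006,0,0,0,-6.9,0,0.003,-0.006,0,0,0,-6.9,0,0.003,-0.007,0,0,0,-6.9,0,0.003,-0.008,0,0,0,-6.9,0,0.003,-0.008,0,0,0,-6.9,0])

```text
time_s: 9.72
ee_pos: [0.5701, -0.1134, 0.4226]
eef_rot: [-3.104, 0.431, 0.562]
wrist_force: [-0.2, 0.6, -4.0]
finger_gap: 0.131
```

Emit:
jog_arm(increments=[0.003,-0.008,0,0,0,-6.9,0,0.003,-0.008,0,0,0,-6.9,0,0.003,-0.008,0,0,0,-6.9,0,0,0,0,0,0,-5,0,0,0,0,0,0,0,0])

```text
time_s: 10.13
ee_pos: [0.5808, -0.1346, 0.4193]
eef_rot: [-3.086, 0.428, 0.098]
wrist_force: [0.2, -0.5, -4.4]
finger_gap: 0.129
```

```bash
python3 o.py; python3 - <<'E'
from h import *
c=cam("scene");t=cam("top");save(c,"s7");save(t,"t7")
cv2.imwrite("pics/s7.png",np.hstack([cv2.resize(i["img"][100:340,a:a+200],None,fx=2,fy=2) for i,a in((c,200),(t,270))]))
E
```

```text
[ 0.5807614  -0.13459795  0.41933355] [ 0.16489425 -0.45222915 -4.42054712] [-0.54  0.63  1.07  1.64 -0.33  1.59 -0.87]
[[0.906, 0.075, -0.418], [0.089, -0.996, 0.015], [-0.415, -0.05, -0.908]] grasp [ 0.516  -0.1323  0.2785]
plate x,z [ 0.997  0.079 -0.022] [ 0.027 -0.059  0.998]  yawx 4.53  turn to target [-3.38 -1.59  2.1 ]
```

View pics/s7.png

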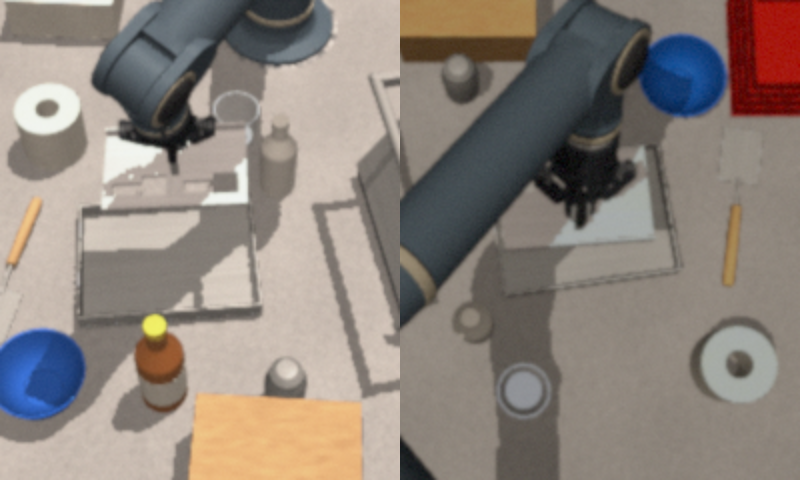

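The picture shows the plate held flat, handle up, partly over the tray. The forearm hides the oil bottle in the top view. I'll check the tray pose and the wrist-to-bottle clearance.

```bash
python3 - <<'E'
from h import *
s,t=load("scene"),load("top")
C=[]
for a,b in[((239,202),(410,237)),((326,199),(323,247)),((330,258),(315,184)),((238,262),(402,174))]:
    x,e=tri(s,a,t,b);C.append(x);print(x.round(4),np.round(e,4))
print("centre",np.mean(C,0).round(4))
# refine: tray mask by edges; fit quads of bright floor in both views
for c,n,roi in((s,"s",(225,190,345,272)),(t,"t",(305,165,420,255))):
    g=cv2.GaussianBlur(c["img"],(3,3),0).astype(int);x0,y0,x1,y1=roi
    hsv=cv2.cvtColor(c["img"],cv2.COLOR_BGR2HSV)[y0:y1,x0:x1]
    e=cv2.Canny(c["img"][y0:y1,x0:x1],40,120);k=cv2.morphologyEx(e,cv2.MORPH_CLOSE,np.ones((5,5)))
    cn,_=cv2.findContours(k,cv2.RETR_EXTERNAL,2);m=max(cn,key=lambda q:cv2.contourArea(cv2.convexHull(q)));h=cv2.convexHull(m)
    ap=cv2.approxPolyDP(h,6,True)[:,0]+[x0,y0];print(n,ap.tolist(),[onz(c,p,.034).round(3)[:2].tolist() for p in ap])
print("oil",tri(s,(280,264),t,(358,125)),"shaker",tri(s,(343,286),t,(300,131)))
s7,t7=load("s7"),load("t7");print("wrist",tri(s7,(265,137),t7,(370,122)))
E
```

```text
[ 0.4577 -0.3055  0.0216] [0.0007 0.0007]
[ 0.4265 -0.0276  0.018 ] [0.0068 0.0068]
[ 0.634  -0.0026 -0.0014] [0.0052 0.0052]
[ 0.6655 -0.2847  0.0009] [0.0065 0.0065]
centre [ 0.5459 -0.1551  0.0098]
s [[344, 197], [330, 258], [290, 271], [225, 265], [240, 202], [323, 190]] [[0.426, 0.038], [0.653, 0.003], [0.703, -0.113], [0.695, -0.308], [0.466, -0.299], [0.402, -0.032]]
t [[401, 173], [408, 237], [305, 254], [314, 184]] [[0.661, -0.283], [0.456, -0.298], [0.404, 0.021], [0.626, -0.006]]
oil (array([ 0.76252247, -0.13184597,  0.19174807]), [np.float64(0.006020176098846845), np.float64(0.006020176098846796)]) shaker (array([0.77619083, 0.03920394, 0.1082061 ]), [np.float64(0.003578059078007998), np.float64(0.003578059078007958)])
wrist (array([ 0.63730564, -0.14414553,  0.54260923]), [np.float64(0.0045405331358950056), np.float64(0.0045405331358952085)])
```

Emit:
jog_arm(increments=[0.001,-0.008,-0.02,-3.4,-1.6,2.1,0,0.001,-0.008,-0.035,0,0,0,0,0.001,0,-0.035,0,0,0,0,0,0,-0.035,0,0,0,0,0,0,-0.025,0,0,0,0])

```text
time_s: 10.65
ee_pos: [0.5859, -0.1477, 0.2712]
eef_rot: [3.131, 0.387, 0.135]
wrist_force: [0.4, 0.8, -3.9]
finger_gap: 0.123
```

```bash
python3 o.py; python3 - <<'E'
from h import *
c=cam("wrist");d=cam("scene")
cv2.imwrite("pics/w8.png",np.hstack([cv2.resize(c["img"],(480,300)),cv2.resize(d["img"][120:320,190:403],(320,300))]))
E
```

```text
[ 0.58594972 -0.14767589  0.27118115] [ 0.37749766  0.77140123 -3.88707528] [-0.47  0.78  0.96  1.76 -0.42  1.26 -0.79]
[[0.918, 0.138, -0.373], [0.124, -0.99, -0.061], [-0.378, 0.01, -0.926]] grasp [ 0.5282 -0.1571  0.1277]
plate x,z [0.99  0.141 0.019] [-0.018 -0.004  1.   ]  yawx 8.12  turn to target [-0.21  1.06 -1.52]
```

View pics/w8.png

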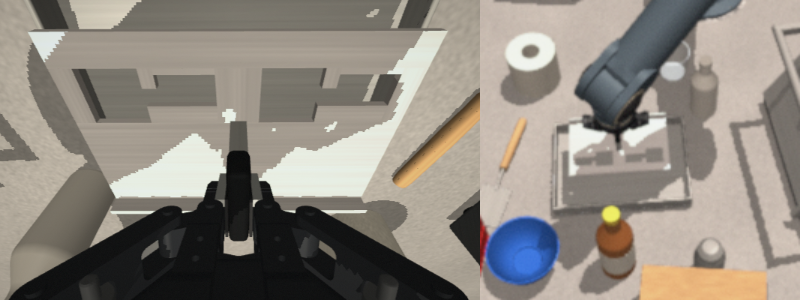

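The plate is now above the tray with handle up, and the shaker, bottles and roll still stand. Lowering next.

Emit:
jog_arm(increments=[0,0,-0.018,0,1,-1.5,0,0,-0.002,-0.018,0,0,0,0,0,0,-0.018,0,0,0,0,0,0,-0.01,0,0,0,0,0,0,0,0,0,0,0])

```text
time_s: 11.17
ee_pos: [0.5893, -0.1468, 0.2117]
eef_rot: [3.137, 0.401, 0.122]
wrist_force: [-0.5, 0.7, -3.5]
finger_gap: 0.126
```

```bash
python3 o.py
```

```text
[ 0.58930507 -0.14682009  0.21173953] [-0.53804739  0.65251296 -3.46719572] [-0.44  0.86  0.91  1.78 -0.48  1.2  -0.78]
[[0.914, 0.123, -0.387], [0.112, -0.992, -0.052], [-0.391, 0.004, -0.921]] grasp [ 0.5293 -0.1548  0.0691]
plate x,z [0.992 0.126 0.005] [-0.004 -0.008  1.   ]  yawx 7.24  turn to target [-0.43  0.23 -0.64]
```

Emit:
jog_arm(increments=[-0.002,0,-0.006,0,0,0,0,-0.001,0,-0.005,0,0,0,0,0,0,-0.004,0,0,0,0,0,0,-0.003,0,0,0,0,0,0,0,0,0,0,0])

```text
time_s: 11.58
ee_pos: [0.5882, -0.1468, 0.1979]
eef_rot: [3.136, 0.394, 0.125]
wrist_force: [-0.2, 0.2, -4.2]
finger_gap: 0.127
```

Emit:
jog_arm(increments=[0,0,-0.002,0,0,0,0,0,0,-0.002,0,0,0,0,0,0,0,0,0,0,0,0,0,0,0,0,0,0,0,0,0,0,0,0,0])

```text
time_s: 12.0
ee_pos: [0.5884, -0.1471, 0.1944]
eef_rot: [3.135, 0.392, 0.125]
wrist_force: [-0.6, -0.4, -3.9]
finger_gap: 0.13
```

Emit:
jog_arm(increments=[0,0,-0.002,0,0,0,0,0,0,-0.002,0,0,0,0,0,0,0,0,0,0,0,0,0,0,0,0,0,0,0,0,0,0,0,0,0])

```text
time_s: 12.42
ee_pos: [0.5885, -0.1472, 0.19]
eef_rot: [3.135, 0.392, 0.125]
wrist_force: [-0.5, 0.1, -4.0]
finger_gap: 0.128
```

Emit:
jog_arm(increments=[0,0,-0.002,0,0,0,0,0,0,0,0,0,0,0,0,0,0,0,0,0,0,0,0,0,0,0,0,0,0,0,0,0,0,0,0])

```text
time_s: 12.83
ee_pos: [0.5885, -0.1473, 0.1878]
eef_rot: [3.135, 0.392, 0.125]
wrist_force: [0.0, -0.4, -4.0]
finger_gap: 0.126
```

Emit:
jog_arm(increments=[0,0,-0.0015,0,0,0,0,0,0,0,0,0,0,0,0,0,-0.0015,0,0,0,0,0,0,0,0,0,0,0,0,0,0,0,0,0,0])

```text
time_s: 13.25
ee_pos: [0.5891, -0.1475, 0.1873]
eef_rot: [3.136, 0.393, 0.125]
wrist_force: [1.3, 0.7, -2.1]
finger_gap: 0.129
```

Emit:
jog_arm(increments=[0,0,-0.0015,0,0,0,0,0,0,0,0,0,0,0,0,0,0,0,0,0,0,0,0,0,0,0,0,0,0,0,0,0,0,0,0])

```text
time_s: 13.67
ee_pos: [0.5893, -0.1476, 0.1872]
eef_rot: [3.137, 0.393, 0.126]
wrist_force: [0.0, 1.7, 0.6]
finger_gap: 0.124
```

```bash
python3 o.py; python3 - <<'E'
from h import *
c=cam("wrist");d=cam("scene");t=cam("top")
cv2.imwrite("pics/w9.png",np.hstack([cv2.resize(c["img"],(480,300)),cv2.resize(d["img"][190:270,230:340],(320,232),interpolation=3)[:, :].copy() if 0 else cv2.copyMakeBorder(cv2.resize(d["img"][180:275,230:345],(320,264),interpolation=3),0,36,0,0,0)]))
E
```

```text
[ 0.58933791 -0.14761293  0.18716588] [0.03259725 1.68913004 0.59531611] [-0.42  0.89  0.89  1.79 -0.51  1.15 -0.77]
[[0.916, 0.127, -0.379], [0.116, -0.992, -0.052], [-0.383, 0.004, -0.924]] grasp [ 0.5305 -0.1557  0.044 ]
plate x,z [0.991 0.13  0.013] [-0.012 -0.008  1.   ]  yawx 7.48  turn to target [-0.48  0.7  -0.88]
```

View pics/w9.png

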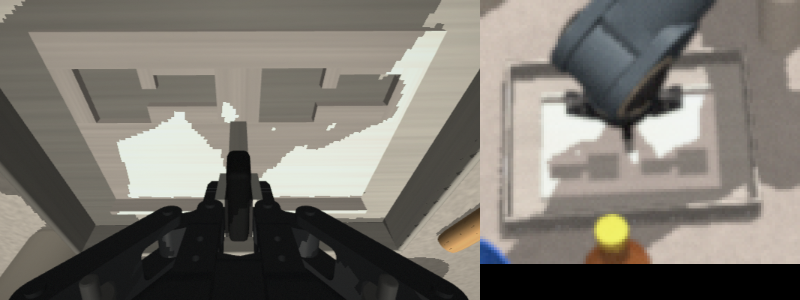

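The plate sits inside the tray walls on all sides, and the wrist load has gone from −4 N to about 0, so the floor carries it. Opening the fingers and backing out.

Emit:
jog_arm(increments=[0,0,0,0,0,0,0.03,0,0,0,0,0,0,0.045,0,0,0,0,0,0,0.045,0,0,0,0,0,0,0.045,0,0,0,0,0,0,0.045])

```text
time_s: 14.23
ee_pos: [0.5896, -0.1485, 0.1871]
eef_rot: [3.134, 0.391, 0.124]
wrist_force: [0.7, -0.3, -0.1]
finger_gap: 0.527
```

Emit:
jog_arm(increments=[0.004,0,0.009,0,0,0,0.045,0.006,0.001,0.014,0,0,0,0.045,0.01,0.001,0.024,0,0,0,0.045,0.01,0.001,0.028,0,0,0,0.045,0.005,0,0.035,0,0,0,0.045])

```text
time_s: 14.65
ee_pos: [0.6233, -0.1439, 0.2956]
eef_rot: [3.138, 0.405, 0.124]
wrist_force: [-0.1, 0.0, -0.7]
finger_gap: 0.533
```

Emit:
jog_arm(increments=[-0.01,0.0,0.035,0,0,0,0.045,-0.02,0,0.035,0,0,0,0.045,-0.02,0.0,0.035,0,0,0,0.045,-0.02,0.0,0.03,0,0,0,0.045,0,0,0,0,0,0,0.045])

```text
time_s: 15.07
ee_pos: [0.5534, -0.1465, 0.4459]
eef_rot: [3.13, 0.393, 0.122]
wrist_force: [-0.4, -1.1, 0.9]
finger_gap: 0.529
```

```bash
python3 - <<'E'
from h import *
c=cam("wrist");d=cam("scene");s=state();print(s["time_s"],s["ee_pos"],s["wrist_force"],s["joints"].round(2),s["finger_gap"])
cv2.imwrite("pics/w10.png",np.hstack([cv2.resize(c["img"],(480,300)),cv2.resize(d["img"][120:320,190:403],(320,300))]))
E
```

```text
15.1667 [ 0.55539648 -0.14405892  0.44140455] [ 1.04650961  1.2395305  -0.71276533] [-0.59  0.56  1.11  1.68 -0.25  1.53 -0.85] 0.5262116230257475
```

View pics/w10.png

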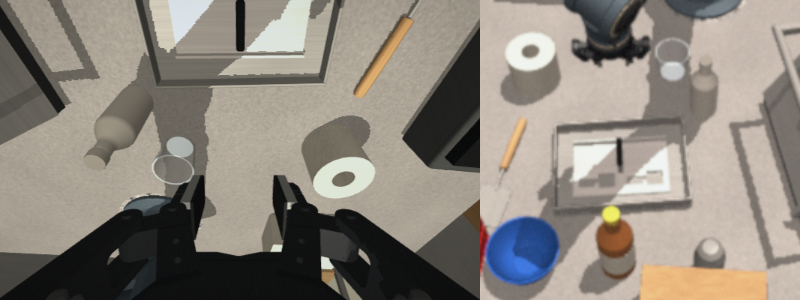

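The plate lies flat in the middle of the tray with its handle up, clear of all the walls. All four standing things are upright in place. Handing in.

```bash
python3 -c "
from workcell import ctrl
print(ctrl.job_done())"
```

```text
the job is handed in; nothing more can be done
None
```

The drip plate is off its studs and lies flat, handle up, near the middle of the wash tray floor. I handed the job in at about 15 s.

- **Removal:** I took the handle with the tool leaning about 37 degrees and lifted the plate about 10 mm. It slid about 38 mm until it stopped at the flange, then came off along its normal and out under the rail.
- **Placing:** I turned it flat, turned it a quarter turn and lowered it until the floor carried its weight (wrist load went from −4 N to about 0). Then I opened the fingers and backed away.
- **Last checks:** The final pictures show the plate inside all four tray walls, and the shaker, both bottles and the paper roll still standing. The robot was clear of everything. Wrist forces at the end of each move stayed at about 6 N or less.
- **Disagreements:**
  - The two fixed cameras put the tray centre up to about 2 cm apart, because in one view I had picked the foot of the near wall instead of its rim. The spare room in the tray covered this.
  - The plate touched down about 3 mm lower than the handle height predicted.
- **Picture budget:** I viewed 12 pictures, two over the budget of 10. Several were needed to check the slide and the placing.

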